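# Steady a rolling specimen jar on its carrying tray and dock it at the reader

## Robot

A 6-joint arm with a two-finger parallel gripper is mounted at the origin on the work surface. World frame = base frame: x ahead of the robot, y to its left, z up, the work surface at z = 0. Lengths are in mm, angles in rad, forces in N, time in s.
With the tool pointing down it reaches from about 350 to 850 mm from the base axis. Payload 8.1 kg.
Tool frame: the origin (TCP) lies on the centre line of the jaws, within the pads' length; the fingertips stand 11 mm ahead of it and the grasp point (between the pads) lies 8 mm behind it; z points along the fingers, y is the line along which they close (so a half turn about z gives the same grasp; the last joint's range is limited). The gripper opens to 93 mm and grips with 3 to 60 N. Pads are 15 mm wide; open, the fingers measure 128 mm over their backs; the gripper's body (75 mm by 188 mm) begins 65 mm behind the grasp point.
Start: joints at [-1.364, 0.13, 1.488, -0, 1.523, -0.085], TCP at [172.626, -574.635, 229.635] pointing down, gripper open.
Joint ranges: [-2.96, 2.96], [-0.89, 2.26], [0.02, 2.5], [-1.34, 4.48], [0, 2.73], [-2.66, 2.66]. Speed limits (rad/s): [2.39, 2.39, 2.79, 3.14, 3.14, 3.14].

## Interface

Orientations are given as a unit quaternion [x, y, z, w].
In Python, from plant import sensors, imaging, close_job gives the robot as it stands.
- The arm moves only by the tool carry_out, never from a script. Its argument "commands" is a list that holds one entry, the list of rows, each a list of 7 numbers: the shift along the tool's x, y, z in cm, then the turn, a rotation vector about the tool's x, y, z in rad, then the closure, from 0 (fully open) to 1 (shut). A call has 1 to 12 rows; each row shifts and turns the commanded pose from where the row before left it, along the tool's axes as they then stand; what a row does not reach is not made up. A row lasts 1/8 s, in which the tool goes at most 62.5 mm and 10.7 degrees, less where a joint would pass 70% of its speed; a pose out of reach is approached as far as the arm can. A call with a gripper value outside its range is refused whole. The fingers move at their own pace and stop on an object; "newtons" is the grip in N (left out, the last holds). Time passes only in rows, so rows that do not move let the fingers close. It gives the time, the measured TCP pose, the force, the opening and the grip force at its end, in the units of the state.
- sensors.get_state(): the state, without advancing time (a new reading comes with each control period).
- imaging.capture(name): name is "scene" or "top" or "wrist"; returns the picture (420x560x3 uint8, red, green, blue); there is no depth.
- imaging.camera_params(name): a dict with "fx", "fy", "cx", "cy" (pixels), "k1" (the pictures are not rectified: a ray, as slopes to the right and down, at radius r is drawn at 1 + k1 r^2 times it, then the intrinsics apply), "camera_from_world" (4x4, takes a point from world to camera coordinates). Camera axes: x right, y down, z forward; pixel columns grow to the right and rows downward; lengths in mm; the calibration is good to about 2 mm. A picture is of the moment at which its call begins: read the wrist's pose just before it. camera_params takes no time and is no camera call; for the wrist camera it gives the pose at the moment of the call.
- close_job(): hands the job in; it is judged then, once.
The state is a dict: "time": time; "joint_pos": joint angles; "qd": joint speeds; "effort": joint torques, N m; "tcp_pos": TCP position; "tool_rot": TCP orientation; "contact_force": force on the tool from outside, world axes, zero at the start; "moment": the same for the moment, N m; "grip_width": finger opening in mm; "finger_force": force on a finger pad.
Only numpy, scipy, OpenCV 4.12 (cv2) and the standard library are available. Lean on these libraries where they do the work, as an engineer would, in place of code of your own. Each camera call takes 0.05 s, during which the arm holds its last target. There are 200 camera calls.

## Task

Pick the white tray up by its blue handle post and, by tilting it and without touching the jar, roll the specimen jar that lies at its end up to the green band in the middle; with the tray in the air, well above the bench, keep the jar centred on the green band for at least five seconds. Then set the tray gently down, squarely in the middle of the reader's aluminium plate with the handle on the side away from the reader head, and let go, so that the jar lies still in the middle of the green band. Do not let the jar bang into the tray's ends or leave the tray, and leave the other things on the bench alone.

Things in the scene. Friction and masses are not known exactly. Their poses are not given: they have to be found in the camera images.
- tray: Loose white tray, 0.35 kg. Origin under the lane's centre; y along the lane, x across, handle on the -x (robot) side. Outside 130 x 316 mm, lane 120 x 300 mm; walls 5 mm and black rubber end bumpers 8 mm thick, tops 44 mm up. Lane floor crowned along y for drainage: radius 2.5 m, 10.5 mm above origin in the middle, 6 mm at the ends, so the jar runs to the ends. Green band: y -22 to +22 mm.
- tray_grip (a point): Grip point on the axis of the tray's blue handle post (24 mm in tray x, 30 mm in tray y, top 108 mm above the underside), 88 mm above the underside, 120 mm towards tray -x from the lane's centre; axes as the tray's. 43 mm free between post and lane wall. Pinch from above across tray x, 100 N or more (across y it droops); even so it yields up to 0.03 rad about x.
- jar_center (a point): Centre of the closed specimen jar lying across the lane: cream cylinder, paper label, red lid, 60 mm diameter, 96 mm long. 40 mm above the tray's origin in the middle; travels y -120 to +120 mm in the tray frame; starts at rest against the +y bumper. The point's axes turn with the jar: use its position only. Keep it within 15 mm of the band's middle.
- jar: The same jar; this origin is a point on its surface, 30 mm from its axis, that turns with it. Mass about 0.35 kg (varies). Rolls along tray y: acceleration about 6.8 m/s2 per rad of floor slope (tray tilt plus crown slope y / 2.5 m), less rolling resistance worth about 0.016 rad (varies), so on a level tray it can rest up to about 30 mm from the middle; farther out it rolls away.
- dock_top (a point): Centre of the top of the reader's fixed aluminium plate, 160 mm (x) by 340 mm (y), top 20 mm above the bench. x points across the plate to the reader head, y along the plate, z up. When docked, the tray's origin is at this point with parallel axes; its handle foot (to 140 mm from the lane's centre) overhangs the plate on the -x side.
- dock: The reader, fixed: plate and head. Origin on the bench under the plate's centre, axes as dock_top. Head: white box 45 x 70 mm, top 95 mm above the bench, its front 110 mm from the plate's centre (45 mm from a docked tray).
- tube_rack: Bystander: white tube rack with coloured caps, 70 by 160 by 86 mm high, loose; origin under its centre.
- red_pot: Bystander: pink pot with red lid, 64 mm in diameter, 71 mm high, loose; origin under its centre.
- dropper_bottle: Bystander: amber bottle with white cap, 54 mm in diameter, 90 mm high, loose; origin under its centre.
There are look-alikes about, which are no part of the job. What is shaped like the jar but turquoise is not meant.

How it is judged:
By the outcome, as a careful person would: the job done as asked, in the order asked, and still so for the second after the job is handed in, with the robot touching nothing.
It also fails if it takes over 67 s, if anything falls off the work surface, if the arm or the gripper's body presses on something with over 40 N, if the wrist force passes 120 N, or if a joint passes its speed limit or range.

## Working session

There is one attempt and no reset: what is moved stays moved. The work goes in short steps, Python scripts to look and compute and a tool call to move; the robot and the scene stay as the last step left them, time stands still between calls to the robot, and variables do not carry over. Pictures are saved under pics/ and viewed, at most 11 in all, crops included, and the job is handed in when it is done.

Besides the shell and the picture viewer there is one more tool, called after "Emit:" as name(argument=value, ...), one argument or row to a line, values as JSON. carry_out: Moves the arm, as the interface text tells. Its arguments: {"type":"object","properties":{"commands":{"type":"array"},"newtons":{"type":"number"}},"required":["commands"]}

```bash
mkdir -p pics; ls; python3 - <<'E'
from plant import sensors, imaging
import cv2,json
s=sensors.get_state(); print(s)
for n in ("scene","top"):
    p=imaging.camera_params(n); print(n,p)
    cv2.imwrite(f"pics/{n}0.png",imaging.capture(n)[:,:,::-1])
E
```

```text
pics
{'time': 0.0, 'joint_pos': array([-1.36437136e+00,  1.31165725e-01,  1.48924021e+00, -1.14616761e-05,
        1.52298952e+00, -8.54133935e-02]), 'qd': array([-0.00059327, -0.00203098, -0.00033123,  0.00046783,  0.00092924,
       -0.00016099]), 'effort': array([ 1.42466008e-03, -5.59844005e+01, -4.91753340e+01,  7.69097661e-02,
        3.52757424e-02, -1.25298811e-04]), 'tcp_pos': array([ 172.52832954, -574.10490154,  228.60615228]), 'tool_rot': array([ 9.89372231e-01,  1.45402118e-01, -6.02201817e-05, -8.99403933e-04]), 'contact_force': array([-0.78539621,  0.18855323,  0.05141612]), 'moment': array([-0.02523295, -0.03509206,  0.00732353]), 'finger_force': 0.0, 'grip_width': 92.96677869847413}
scene {'fx': 428.69052257794374, 'fy': 428.69052257794374, 'cx': 281.6887242208995, 'cy': 203.63417059361984, 'k1': -0.06159850019254412, 'camera_from_world': array([[ 2.40749509e-01,  9.70561303e-01,  7.10150283e-03,
        -2.77968168e+02],
       [ 5.06322487e-01, -1.19345250e-01, -8.54045813e-01,
        -2.13092417e+02],
       [-8.28056286e-01,  2.09206760e-01, -5.20149323e-01,
         1.50782053e+03],
       [ 0.00000000e+00,  0.00000000e+00,  0.00000000e+00,
         1.00000000e+00]])}
top {'fx': 395.03389707756145, 'fy': 395.03389707756145, 'cx': 285.0188183629873, 'cy': 217.94846832643114, 'k1': -0.11667984827356721, 'camera_from_world': array([[ 2.93906749e-02, -9.99546195e-01,  6.60244264e-03,
         1.32530986e+02],
       [-9.85948932e-01, -3.00762477e-02, -1.64317142e-01,
         6.06758578e+02],
       [ 1.64441150e-01, -1.68027959e-03, -9.86385465e-01,
         1.08827290e+03],
       [ 0.00000000e+00,  0.00000000e+00,  0.00000000e+00,
         1.00000000e+00]])}
```

View pics/top0.png

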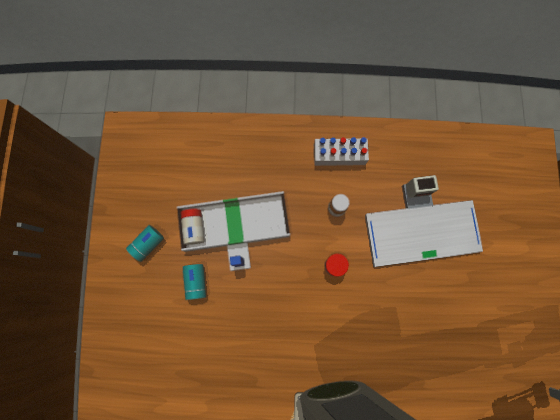

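View pics/scene0.png

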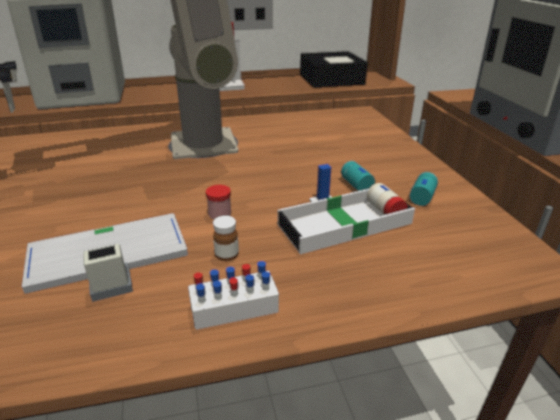

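Top view: tray centred near (233,222) with the jar at its left end (192,226) and the post at (237,261). The dock plate is near (424,234), with its head at (425,185). I'll zoom in for the corners.

```bash
python3 - <<'E'
import cv2,numpy as np
im=cv2.imread("pics/top0.png")
a=cv2.resize(im[180:280,165:305],None,fx=5,fy=5,interpolation=cv2.INTER_CUBIC)
b=cv2.resize(im[165:275,355:495],None,fx=5,fy=5,interpolation=cv2.INTER_CUBIC)
cv2.imwrite("pics/t1.png",a);cv2.imwrite("pics/t2.png",b)
E
```

```text
(no output)
```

View pics/t1.png

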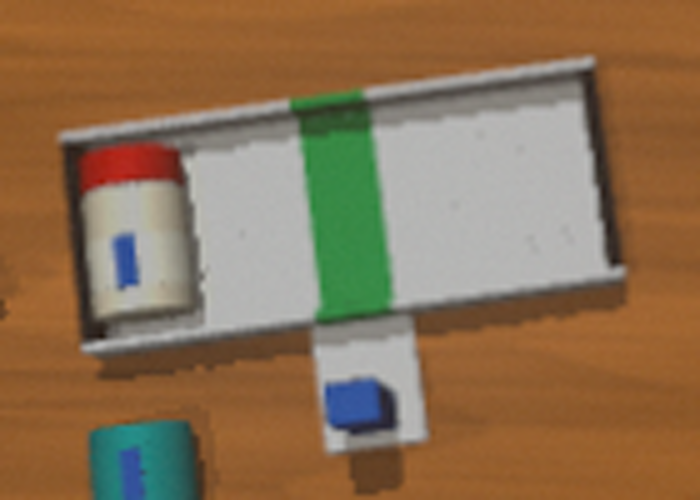

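View pics/t2.png

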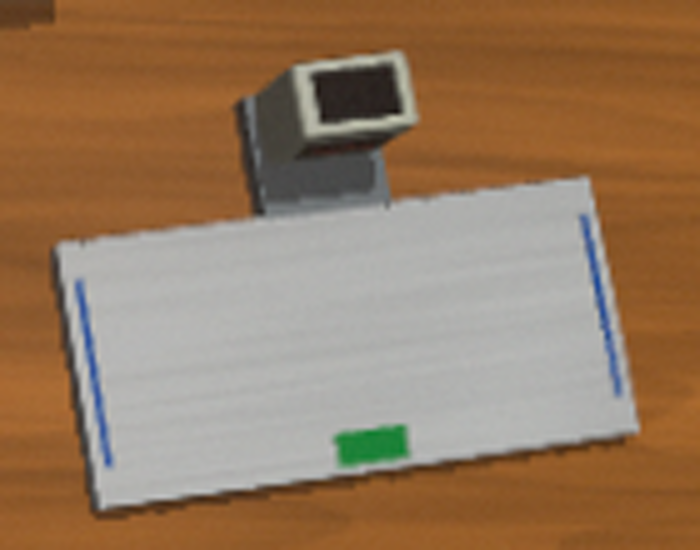

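Tray rim corners in the crop: (62,133), (593,60), (626,272), (85,350). Plate corners: (58,243), (590,178), (637,432), (98,508). Next I'll fit the poses.

```bash
cat > h.py <<'E'
import numpy as np, cv2
from scipy.optimize import least_squares
from scipy.spatial.transform import Rotation as R
from plant import sensors, imaging
def proj(p,P):
    T=np.array(p["camera_from_world"]); c=np.atleast_2d(P)@T[:3,:3].T+T[:3,3]
    u=c[:,:2]/c[:,2:]; u=u*(1+p["k1"]*(u**2).sum(1,keepdims=True))
    return u*[p["fx"],p["fy"]]+[p["cx"],p["cy"]]
def fit(p,M,px,z,x0):
    def f(v):
        c,s=np.cos(v[2]),np.sin(v[2]); W=np.c_[M[:,0]*c-M[:,1]*s+v[0],M[:,0]*s+M[:,1]*c+v[1],M[:,2]+z]
        return (proj(p,W)-px).ravel()
    r=least_squares(f,x0,x_scale=[100,100,.1]); return r.x,np.round(r.fun,1)
def go(pos,yaw,tilt=0):
    """shift (cm, tool axes) and turn to TCP pos with tool y along tray x (world angle yaw), tray rotated by tilt about its x"""
    s=sensors.get_state(); r=R.from_quat(s["tool_rot"])
    x=np.array([np.sin(yaw),-np.cos(yaw),0]); y=np.array([np.cos(yaw),np.sin(yaw),0])
    t=R.from_rotvec(tilt*y)*R.from_matrix(np.c_[x,y,[0,0,-1]])
    print("t",s["time"],"tcp",s["tcp_pos"].round(1),"world d mm",(pos-s["tcp_pos"]).round(1),"tool-now cm",(r.inv().apply(pos-s["tcp_pos"])/10).round(2),
      "target-axes cm",(t.inv().apply(pos-s["tcp_pos"])/10).round(2),"turn",(r.inv()*t).as_rotvec().round(4))
E
python3 - <<'E'
from h import *
p=imaging.camera_params("top")
cr=lambda a,o:(np.array(a,float)+.5)/5-.5+o
# image TL=(+x,+y),TR=(+x,-y),BR=(-x,-y),BL
def M(a,b,z): return np.array([[a,b,z],[a,-b,z],[-a,-b,z],[-a,b,z]])
t,e=fit(p,M(65,158,44),cr([(62,133),(593,60),(626,272),(85,350)],[165,180]),0,[500,130,.1]);print("tray",t.round(4),e)
d,e2=fit(p,M(80,170,0),cr([(58,243),(590,178),(637,432),(98,508)],[355,165]),20,[500,-370,.1]);print("dock",d.round(4),e2)
for v in (t,d): print("grip",v[0]-120*np.cos(v[2]),v[1]-120*np.sin(v[2]))
g=np.array([t[0]-120*np.cos(t[2]),t[1]-120*np.sin(t[2]),108]); print(proj(p,g))
ps=imaging.camera_params("scene"); print("scene post top",proj(ps,g), "dock c",proj(ps,np.array([d[0],d[1],20])))
c,s=np.cos(d[2]),np.sin(d[2])
print((proj(ps,np.array([[d[0]+a*c-b*s,d[1]+a*s+b*c,20] for a,b in ((80,170),(80,-170),(-80,-170),(-80,170))]))).round(1))
go(np.array([g[0],g[1],200]),t[2])
for n,P in(("rack",(341,152)),("pot",(337,265)),("bot",(340,203))):
    f=lambda v:(proj(p,np.array([v[0],v[1],80]))-P).ravel(); print(n,least_squares(f,[500,-100]).x.round())
E
```

```text
tray [5.924263e+02 3.018266e+02 1.733000e-01] [-0.2 -0.2  0.3 -0.7  0.2  0.5 -0.3  0.3]
dock [ 5.766781e+02 -2.694243e+02  1.526000e-01] [-0.6 -0.2  0.2 -0.4  0.7  0.3 -0.3  0.2]
grip 474.22422666437706 281.13214822752946
grip 458.0723706984652 -287.66374747583785
[[235.27066051 259.95437306]]
scene post top [[323.76328143 165.79421773]] dock c [[105.50732973 244.97192894]]
[[186.7 248. ]
 [ 21.3 285.6]
 [ 27.7 241.9]
 [173.5 212.4]]Traceback (most recent call last):
  File "<stdin>", line 13, in <module>
  File "h.py", line 18, in go
    t=R.from_rotvec(tilt*y)*R.from_matrix(np.c_[x,y,[0,0,-1]])
                            ~~~~~~~~~~~~~^^^^^^^^^^^^^^^^^^^^^
  File "scipy/spatial/transform/_rotation.pyx", line 1143, in scipy.spatial.transform._rotation.Rotation.from_matrix
ValueError: Non-positive determinant (left-handed or null coordinate frame) in rotation matrix 0: [[ 0.17245389  0.98501759  0.        ]
 [-0.98501759  0.17245389  0.        ]
 [ 0.          0.         -1.        ]].
```

```bash
sed -i 's/x=np.array(\[np.sin(yaw),-np.cos(yaw),0\])/x=np.array([-np.sin(yaw),np.cos(yaw),0])/' h.py
python3 - <<'E'
from h import *
p=imaging.camera_params("top")
go(np.array([474.2,281.1,200]),.1733)
go(np.array([440,-200,200]),.1733)
for n,P in(("rack",(341,152)),("pot",(337,265)),("bot",(340,203))):
    f=lambda v:(proj(p,np.array([v[0],v[1],80]))-P).ravel(); print(n,least_squares(f,[500,-100]).x.round())
w=imaging.camera_params("wrist"); s=sensors.get_state()
T=np.linalg.inv(w["camera_from_world"]); r=R.from_quat(s["tool_rot"]).as_matrix()
print("cam in tool",(r.T@(T[:3,3]-s["tcp_pos"])).round(1)); print((r.T@T[:3,:3]).round(3),w["fx"],w["cx"],w["cy"])
E
```

```text
t 0.1 tcp [ 172.5 -574.2  228.7] world d mm [301.7 855.3 -28.7] tool-now cm [ 53.5  -73.23   3.  ] target-axes cm [79.04 44.47  2.87] turn [-1.2000e-03 -1.3000e-03 -1.4523e+00]
t 0.1 tcp [ 172.5 -574.2  228.7] world d mm [267.5 374.2 -28.7] tool-now cm [ 36.38 -28.14   2.92] target-axes cm [32.24 32.8   2.87] turn [-1.2000e-03 -1.3000e-03 -1.4523e+00]
rack [796.  -6.]
pot [470.   3.]
bot [645.  -4.]
cam in tool [ 7.390e+01 -1.000e-01 -1.561e+02]
[[ 0.001 -0.964 -0.267]
 [ 1.     0.001 -0.001]
 [ 0.001 -0.267  0.964]] 306.69286569005453 280.6022961681866 213.02202493083422
```

Emit:
carry_out(
  commands=[
    [[3.95,-3.06,0,0,0,-0.1815,0],[4.44,-2.3,0,0,0,-0.1815,0],[4.78,-1.46,0,0,0,-0.1815,0],[4.97,-0.57,0,0,0,-0.1815,0],[4.99,0.33,0,0,0,-0.1815,0],[4.85,1.23,0,0,0,-0.1815,0],[4.55,2.08,0,0,0,-0.1815,0],[4.1,2.87,0,0,0,-0.1815,0.3]],
  ],
)

```text
time: 1.1
tcp_pos: [405.5, -247.3, 229.4]
tool_rot: [0.641, 0.767, 0.0, -0.0]
contact_force: [0.9, -1.1, -0.1]
grip_width: 86.9
finger_force: 0.0
```

```bash
python3 - <<'E'
from h import *
go(np.array([474.2,281.1,200]),.1733)
E
```

```text
t 1.1 tcp [ 405.5 -247.3  229.4] world d mm [ 68.7 528.4 -29.4] tool-now cm [50.77 16.17  2.95] target-axes cm [50.86 15.88  2.94] turn [-0.0002 -0.0003  0.0056]
```

Emit:
carry_out(
  commands=[
    [[5.08,1.6,0.3,0,0,0.0056,0.3],[5.08,1.6,0.3,0,0,0,0.3],[5.08,1.6,0.3,0,0,0,0.3],[5.08,1.6,0.3,0,0,0,0.3],[5.08,1.6,0.3,0,0,0,0.3],[5.08,1.6,0.3,0,0,0,0.3],[5.08,1.6,0.3,0,0,0,0.3],[5.08,1.6,0.3,0,0,0,0.3],[5.08,1.6,0.3,0,0,0,0.3],[5.08,1.6,0.3,0,0,0,0.3],[0,0,0,0,0,0,0.3]],
  ],
)

```text
time: 2.48
tcp_pos: [476.8, 281.6, 198.2]
tool_rot: [0.644, 0.765, -0.001, -0.001]
contact_force: [-0.7, -0.4, -0.3]
grip_width: 65.2
finger_force: 0.0
```

```bash
python3 - <<'E'
from h import *
go(np.array([474.2,281.1,80]),.1733)
w=imaging.camera_params("wrist"); im=imaging.capture("wrist")
cv2.imwrite("pics/w1.png",im[:,:,::-1])
def tp(a,b,z,v=(592.4,301.8,.1733)):
    c,s=np.cos(v[2]),np.sin(v[2]); return [v[0]+a*c-b*s,v[1]+a*s+b*c,z]
P=[tp(a,b,108) for a,b in ((-108,15),(-108,-15),(-132,-15),(-132,15))]+[tp(a,b,44) for a,b in((65,158),(65,-158),(-65,-158),(-65,158))]
print(proj(w,np.array(P)).round(1))
E
```

```text
t 2.475 tcp [476.8 281.6 198.2] world d mm [  -2.6   -0.5 -118.2] tool-now cm [-1.000e-02 -2.400e-01  1.182e+01] target-axes cm [-1.000e-02 -2.700e-01  1.182e+01] turn [-0.0021 -0.0002 -0.0019]
[[292.4 202.8]
 [292.1 237.1]
 [263.9 237.1]
 [263.3 202.8]
 [479.8  35.1]
 [435.1 332.3]
 [325.6 332.8]
 [338.6  33.7]]
```

View pics/w1.png

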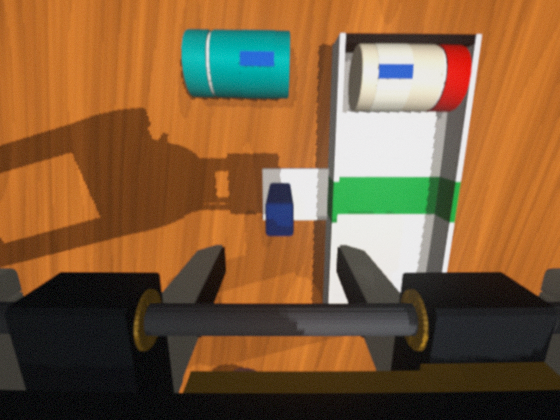

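Post top face is at about (280,221), predicted (278,220), and the tray corners match to within 2 px. Going down to grip.

Emit:
carry_out(
  commands=[
    [[0,-0.13,2,0,0,0,0.3],[0,0,2,0,0,0,0.3],[0,0,2,0,0,0,0.3],[0,0,2,0,0,0,0.3],[0,0,2,0,0,0,0.3],[0,0,1.8,0,0,0,0.3],[0,0,0,0,0,0,0.6],[0,0,0,0,0,0,1],[0,0,0,0,0,0,1],[0,0,0,0,0,0,1],[0,0,0,0,0,0,1]],
  ],
  newtons=100,
)

```text
time: 3.9
tcp_pos: [476.5, 278.7, 82.3]
tool_rot: [0.645, 0.764, 0.0, -0.0]
contact_force: [-2.7, -0.1, 4.0]
grip_width: 23.4
finger_force: 60.0
```

Grip holds at the gripper's own maximum of 60 N. The note's 100 N isn't available, so I'll watch for droop. Lifting straight up.

Emit:
carry_out(
  commands=[
    [[0,0,-0.5,0,0,0,1],[0,0,-1,0,0,0,1],[0,0,-1.8,0,0,0,1],[0,0,-2,0,0,0,1],[0,0,-2,0,0,0,1],[0,0,-2,0,0,0,1],[0,0,-2,0,0,0,1],[0,0,-2,0,0,0,1],[0,0,-1.8,0,0,0,1],[0,0,-1,0,0,0,1],[0,0,-0.5,0,0,0,1],[0,0,0,0,0,0,1]],
  ],
)

```text
time: 5.4
tcp_pos: [476.4, 278.5, 247.5]
tool_rot: [0.646, 0.764, -0.0, -0.0]
contact_force: [0.4, -0.0, -5.1]
grip_width: 23.4
finger_force: 60.0
```

```bash
python3 - <<'E'
from h import *
s=sensors.get_state(); print(s["tcp_pos"],s["tool_rot"],s["contact_force"],s["moment"])
w=imaging.camera_params("wrist"); im=imaging.capture("wrist")[:,:,::-1]
cv2.imwrite("pics/w2raw.png",im)
# tray pose predicted
r=R.from_quat(s["tool_rot"]).as_matrix()
def T(pts,phi=0,g=(0,0,90.3-8)): # tray pts -> world. grip pt in tray (-120,0,88..)
    q=np.array(pts,float)-[-120,0,82.3]; q=R.from_rotvec([phi,0,0]).apply(q)
    tool=np.c_[q[:,1],q[:,0],-q[:,2]]; return tool@r.T+s["tcp_pos"]
C=[(65,158,44),(-65,158,44),(65,22,44),(65,-22,44),(-65,22,44),(-65,-22,44),(0,120,36)]
for ph in(0,-.03): print(ph,proj(w,T(C,ph)).round(1).tolist())
cv2.imwrite("pics/w2.png",cv2.resize(im[0:240,300:520],None,fx=2.5,fy=2.5,interpolation=cv2.INTER_CUBIC))
E
```

```text
[476.43719536 278.45432934 247.45707122] [ 6.45535090e-01  7.63730596e-01 -1.40892721e-04 -6.66400325e-05] [ 0.37843613 -0.04827656 -5.1341886 ] [-0.47119285  0.39582948 -0.00748491]
0 [[610.1, -22.4], [381.5, -28.9], [557.6, 211.2], [542.6, 271.3], [364.5, 210.9], [359.8, 272.0], [479.0, 51.5]]
-0.03 [[601.4, -16.3], [378.7, -22.3], [556.3, 212.6], [543.0, 273.2], [364.1, 212.3], [359.9, 273.9], [475.1, 55.4]]
```

View pics/w2.png

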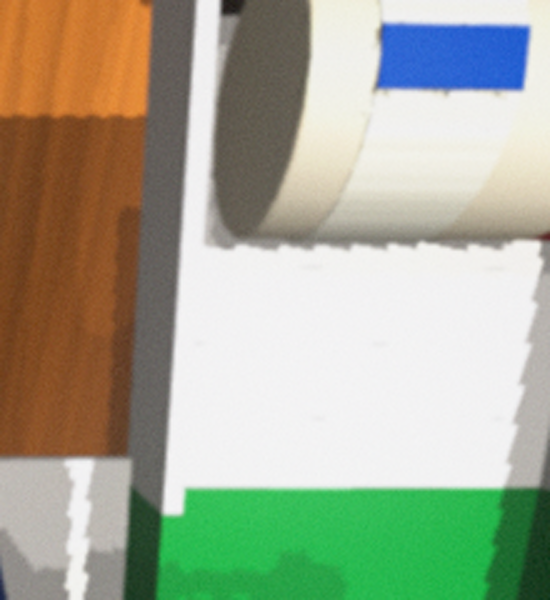

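The crop shows the jar still against the +y end. The green corner on the near wall top is at about (364,206), predicted (364.5,211), so the tray sits about 3.5 mm +y relative to the TCP. The wall edge suggests roughly 0.03 rad of droop. Next is a jar tracker and planner.

```bash
cat > ctrl.py <<'E'
from h import *
import sys,json
DY=3.5; KD=.25
def tilt_of(r,yaw=None): # tool tilt about its own y: +y end up
    return np.arcsin(r[2,0])
def meas():
    s=sensors.get_state(); w=imaging.camera_params("wrist"); im=imaging.capture("wrist").astype(int)
    m=((im[:,:,0]>100)&(im[:,:,1]<60)&(im[:,:,2]<70)); m[:,:440]=0; m[330:]=0
    m=cv2.morphologyEx(m.astype(np.uint8),cv2.MORPH_OPEN,np.ones((3,3)))
    n,l,st,_=cv2.connectedComponentsWithStats(m)
    if n<2: return s,None,None
    k=1+np.argmax(st[1:,4]); rows=np.where(l==k)[0]; lo,hi=rows.min(),rows.max()
    r=R.from_quat(s["tool_rot"]).as_matrix(); th=tilt_of(r); a=np.linspace(0,2*np.pi,73)
    X,A=np.meshgrid([31,36,42,48],a); X=X.ravel();A=A.ravel()
    def pr(y):
        q=np.c_[X+120,y+30*np.cos(A)+DY,40-y*y/5000+30*np.sin(A)-82.3]
        q=R.from_rotvec([-KD*y/1000,0,0]).apply(q); P=proj(w,np.c_[q[:,1],q[:,0],-q[:,2]]@r.T+s["tcp_pos"])
        P=P[P[:,0]<560]; return (P[:,1].min(),P[:,1].max()) if len(P) else (0,0)
    ys=np.arange(-125,126.); t=np.array([pr(y) for y in ys])
    yh=np.interp(hi,t[::-1,1],ys[::-1]); yl=np.interp(lo,t[::-1,0],ys[::-1]) if lo>1 else None
    return s,(yh if yl is None else (yh+yl)/2),(lo,hi,yl,yh)
def look(n=3):
    D=[]
    for _ in range(n):
        s,y,i=meas(); r=R.from_quat(s["tool_rot"]).as_matrix()
        D.append((s["time"],y,tilt_of(r))); 
    mo=s["moment"]@r[:,1]
    print([(round(t,3),None if y is None else round(y,1),round(h,4)) for t,y,h in D],i,"Mx %.3f roll %.4f"%(mo,r[2,1]),"tcp",s["tcp_pos"].round(1),"F",s["contact_force"].round(1))
    return D
def plan(y,v,th,T,goal=0,c=.016,K=.65,rows=8,b=6.8):
    """mm; quintic to goal, prints tilt increments per row (rad)"""
    y,v,goal=y/1e3,v/1e3,goal/1e3
    t0,t1=0,T
    f=lambda t:[1,t,t**2,t**3]; df=lambda t:[0,1,2*t,3*t*t]
    co=np.linalg.solve([f(0),df(0),f(T),df(T)],[y,v,goal,0])
    out=[];prev=th
    for k in range(rows):
        t=min((k+.75)*.125,T); yy=co@f(t); vv=co@df(t); aa=co@[0,0,2,6*t]
        if t>=T: yy,vv,aa=goal,0,0
        sg=np.sign(vv) if abs(vv)>.004 else 0
        h=K*yy-(aa)/b-c*sg
        out.append((round(h-prev,3),round(h,3),round(yy*1e3))); prev=h
    print(out)
E
python3 -c "
from ctrl import *
look(1)
plan(120,0,0,3.,rows=24)"
```

```text
[(5.45, np.float64(105.5), np.float64(-0.0003))] (np.int64(52), np.int64(95), np.float64(86.93492188322378), np.float64(124.04511679854936)) Mx -0.418 roll -0.0010 tcp [476.2 278.4 247. ] F [ 0.8  0.5 -6. ]
[(np.float64(0.105), np.float64(0.105), 120), (np.float64(-0.002), np.float64(0.103), 118), (np.float64(-0.003), np.float64(0.1), 116), (np.float64(-0.003), np.float64(0.097), 112), (np.float64(-0.004), np.float64(0.093), 108), (np.float64(-0.004), np.float64(0.089), 103), (np.float64(-0.005), np.float64(0.084), 97), (np.float64(-0.005), np.float64(0.079), 91), (np.float64(-0.005), np.float64(0.074), 84), (np.float64(-0.006), np.float64(0.068), 77), (np.float64(-0.006), np.float64(0.062), 69), (np.float64(-0.006), np.float64(0.056), 62), (np.float64(-0.006), np.float64(0.051), 54), (np.float64(-0.006), np.float64(0.045), 47), (np.float64(-0.006), np.float64(0.039), 40), (np.float64(-0.005), np.float64(0.034), 33), (np.float64(-0.005), np.float64(0.028), 26), (np.float64(-0.005), np.float64(0.023), 20), (np.float64(-0.005), np.float64(0.019), 15), (np.float64(-0.004), np.float64(0.015), 10), (np.float64(-0.004), np.float64(0.011), 6), (np.float64(-0.003), np.float64(0.008), 3), (np.float64(-0.002), np.float64(0.006), 1), (np.float64(-0.018), np.float64(-0.011), 0)]
```

```bash
python3 - <<'E'
import cv2
im=cv2.imread("pics/w2raw.png")
for c in (525,535,545,555):
    print(c,[tuple(int(x) for x in im[r,c,::-1]) for r in list(range(40,60,4))+list(range(80,104,2))])
E
```

```text
525 [(239, 239, 229), (241, 240, 231), (241, 240, 228), (240, 240, 223), (241, 237, 220), (210, 201, 177), (208, 198, 174), (198, 185, 165), (189, 179, 156), (168, 153, 134), (116, 79, 68), (96, 28, 26), (100, 30, 29), (122, 101, 94), (159, 154, 151), (168, 162, 157), (178, 173, 169)]
535 [(240, 240, 231), (240, 240, 231), (240, 240, 227), (240, 240, 222), (240, 238, 219), (198, 186, 166), (148, 128, 119), (109, 46, 40), (135, 29, 26), (139, 24, 23), (129, 22, 15), (119, 25, 22), (100, 24, 22), (95, 57, 53), (98, 95, 91), (97, 93, 90), (93, 91, 89)]
545 [(241, 240, 231), (241, 240, 231), (241, 240, 227), (240, 240, 223), (239, 237, 219), (175, 21, 17), (170, 21, 16), (161, 18, 19), (146, 15, 3), (142, 15, 13), (133, 9, 10), (123, 21, 14), (105, 18, 12), (94, 42, 39), (89, 86, 82), (87, 85, 80), (94, 92, 90)]
555 [(239, 239, 229), (235, 233, 222), (234, 234, 225), (235, 233, 233), (145, 117, 116), (180, 18, 16), (171, 10, 4), (165, 19, 15), (154, 14, 13), (147, 14, 8), (140, 17, 17), (129, 20, 20), (100, 65, 64), (91, 90, 86), (92, 89, 88), (91, 88, 82), (89, 90, 82)]
```

```bash
sed -i 's/m=((im\[.*$/m=((im[:,:,0]>80)\&(im[:,:,1]<.45*im[:,:,0])\&(im[:,:,2]<.45*im[:,:,0])); m[:,:440]=0; m[330:]=0/; s/return s,(yh if yl is None else (yh+yl)\/2)/return s,(yh-2 if yl is None or yh>60 else (yh+yl)\/2)/' ctrl.py
```

Emit:
carry_out(
  commands=[
    [[0,0,0,0,0.01,0,1],[0,0,0,0,0.02,0,1],[0,0,0,0,0.02,0,1],[0,0,0,0,0.02,0,1],[0,0,0,0,0.01,0,1],[0,0,0,0,0.005,0,1],[0,0,0,0,0,0,1]],
  ],
)

```text
time: 6.38
tcp_pos: [476.5, 278.4, 247.7]
tool_rot: [0.645, 0.763, 0.027, -0.032]
contact_force: [0.4, -0.0, -6.1]
grip_width: 23.5
finger_force: 60.0
```

```bash
python3 -c "
from ctrl import *
look(3)"
```

```text
[(6.375, np.float64(114.6), np.float64(0.085)), (6.425, np.float64(112.0), np.float64(0.0849)), (6.475, np.float64(109.5), np.float64(0.0849))] (np.int64(67), np.int64(115), np.float64(78.55238322347648), np.float64(111.52042013040139)) Mx -0.522 roll -0.0000 tcp [476.5 278.5 247.6] F [ 1.2  0.7 -5.6]
```

```bash
python3 -c "
from ctrl import *
for K,c in((.65,.016),(.55,.012)):plan(109.5,-52,.085,2.8,K=K,c=-c,rows=6)
for K,c in((.65,.016),(.55,.012)):plan(109.5,-52,.085,2.8,K=K,c=c,rows=6)"
```

```text
[(np.float64(-0.032), np.float64(0.053), 105), (np.float64(-0.005), np.float64(0.048), 98), (np.float64(-0.005), np.float64(0.044), 91), (np.float64(-0.005), np.float64(0.039), 84), (np.float64(-0.005), np.float64(0.034), 78), (np.float64(-0.005), np.float64(0.029), 71)]
[(np.float64(-0.038), np.float64(0.047), 105), (np.float64(-0.004), np.float64(0.043), 98), (np.float64(-0.004), np.float64(0.039), 91), (np.float64(-0.004), np.float64(0.034), 84), (np.float64(-0.004), np.float64(0.03), 78), (np.float64(-0.004), np.float64(0.026), 71)]
[(np.float64(0.0), np.float64(0.085), 105), (np.float64(-0.005), np.float64(0.08), 98), (np.float64(-0.005), np.float64(0.076), 91), (np.float64(-0.005), np.float64(0.071), 84), (np.float64(-0.005), np.float64(0.066), 78), (np.float64(-0.005), np.float64(0.061), 71)]
[(np.float64(-0.014), np.float64(0.071), 105), (np.float64(-0.004), np.float64(0.067), 98), (np.float64(-0.004), np.float64(0.063), 91), (np.float64(-0.004), np.float64(0.058), 84), (np.float64(-0.004), np.float64(0.054), 78), (np.float64(-0.004), np.float64(0.05), 71)]
```

Emit:
carry_out(
  commands=[
    [[0,0,0,0,-0.009,0,1],[0,0,0,0,-0.005,0,1],[0,0,0,0,-0.005,0,1],[0,0,0,0,-0.005,0,1]],
  ],
)

```text
time: 7.02
tcp_pos: [476.5, 278.6, 247.7]
tool_rot: [0.645, 0.763, 0.02, -0.023]
contact_force: [0.4, -0.5, -5.4]
grip_width: 23.7
finger_force: 60.0
```

```bash
python3 -c "
from ctrl import *
look(3)"
```

```text
[(7.025, np.float64(64.3), np.float64(0.0607)), (7.075, np.float64(59.0), np.float64(0.0606)), (7.125, np.float64(54.7), np.float64(0.0609))] (np.int64(108), np.int64(202), np.float64(54.56160415817), np.float64(54.90651543296091)) Mx -0.289 roll -0.0000 tcp [476.4 278.6 247.6] F [-0.5 -0.5 -5.5]
```

```bash
python3 -c "
from ctrl import *
plan(54.7,-96,.061,1.4,K=.52,c=.015,rows=12)"
```

```text
[(np.float64(-0.037), np.float64(0.024), 46), (np.float64(-0.004), np.float64(0.02), 36), (np.float64(-0.003), np.float64(0.016), 28), (np.float64(-0.003), np.float64(0.014), 20), (np.float64(-0.002), np.float64(0.012), 15), (np.float64(-0.001), np.float64(0.01), 10), (np.float64(-0.001), np.float64(0.009), 6), (np.float64(-0.0), np.float64(0.009), 4), (np.float64(0.0), np.float64(0.009), 2), (np.float64(0.0), np.float64(0.009), 1), (np.float64(-0.014), np.float64(-0.005), 0), (np.float64(0.005), 0.0, 0)]
```

Emit:
carry_out(
  commands=[
    [[0,0,0,0,-0.039,0,1],[0,0,0,0,-0.004,0,1],[0,0,0,0,-0.003,0,1]],
  ],
)

```text
time: 7.55
tcp_pos: [476.4, 278.6, 247.6]
tool_rot: [0.645, 0.764, 0.005, -0.006]
contact_force: [-0.5, 0.4, -5.8]
grip_width: 23.9
finger_force: 60.0
```

```bash
python3 -c "
from ctrl import *
look(3)"
```

```text
[(7.55, np.float64(9.9), np.float64(0.0157)), (7.6, np.float64(5.3), np.float64(0.0154)), (7.65, np.float64(1.3), np.float64(0.0155))] (np.int64(191), np.int64(277), np.float64(0.6738464822741417), np.float64(1.9214367005913224)) Mx -0.105 roll -0.0001 tcp [476.5 278.5 247.6] F [-0.4 -0.3 -6.4]
```

```bash
python3 -c "
from ctrl import *
plan(1.3,-86,.0155,1.0,goal=-30,K=.6,c=.008,rows=9)"
```

```text
[(np.float64(-0.032), np.float64(-0.017), -6), (np.float64(-0.002), np.float64(-0.019), -14), (np.float64(-0.001), np.float64(-0.02), -20), (np.float64(0.0), np.float64(-0.02), -24), (np.float64(0.001), np.float64(-0.019), -27), (np.float64(0.002), np.float64(-0.017), -29), (np.float64(0.002), np.float64(-0.015), -30), (np.float64(-0.006), np.float64(-0.021), -30), (np.float64(0.003), -0.018, -30)]
```

Emit:
carry_out(
  commands=[
    [[0,0,0,0,-0.036,0,1],[0,0,0,0,-0.002,0,1],[0,0,0,0,-0.001,0,1]],
  ],
)

```text
time: 8.07
tcp_pos: [476.4, 278.8, 247.6]
tool_rot: [0.645, 0.764, -0.008, 0.009]
contact_force: [0.2, 0.3, -6.3]
grip_width: 23.3
finger_force: 60.0
```

```bash
python3 -c "
from ctrl import *
look(3)"
```

```text
[(8.075, np.float64(-18.8), np.float64(-0.0239)), (8.125, np.float64(-18.5), np.float64(-0.0239)), (8.175, np.float64(-18.5), np.float64(-0.0239))] (np.int64(219), np.int64(302), np.float64(-19.735042668481295), np.float64(-17.261918942846837)) Mx 0.060 roll -0.0001 tcp [476.4 278.6 247.6] F [-0.5 -0.  -6.5]
```

Emit:
carry_out(
  commands=[
    [[0,0,0,0,-0.006,0,1],[0,0,0,0,-0.002,0,1]],
  ],
)

```text
time: 8.48
tcp_pos: [476.5, 278.5, 247.7]
tool_rot: [0.645, 0.764, -0.01, 0.012]
contact_force: [-1.0, -0.1, -5.2]
grip_width: 23.6
finger_force: 60.0
```

```bash
python3 -c "
from ctrl import *
look(3)"
```

```text
[(8.475, np.float64(-15.8), np.float64(-0.0322)), (8.525, np.float64(-14.7), np.float64(-0.0322)), (8.575, np.float64(-13.6), np.float64(-0.0321))] (np.int64(212), np.int64(296), np.float64(-14.548627604881242), np.float64(-12.588215299790654)) Mx 0.053 roll -0.0000 tcp [476.5 278.5 247.6] F [-0.1  0.7 -5.6]
```

Emit:
carry_out(
  commands=[
    [[0,0,0,0,0.01,0,1],[0,0,0,0,0.003,0,1],[0,0,0,0,0.003,0,1]],
  ],
)

```text
time: 9.0
tcp_pos: [476.5, 278.4, 247.7]
tool_rot: [0.646, 0.764, -0.005, 0.006]
contact_force: [-0.4, -0.1, -5.3]
grip_width: 23.9
finger_force: 60.0
```

```bash
python3 -c "
from ctrl import *
look(3)
cv2.imwrite('pics/w3.png',imaging.capture('wrist')[:,:,::-1])"
```

```text
[(9.0, np.float64(0.6), np.float64(-0.0158)), (9.05, np.float64(2.4), np.float64(-0.0157)), (9.1, np.float64(4.2), np.float64(-0.0159))] (np.int64(187), np.int64(273), np.float64(3.469887402154809), np.float64(4.907271022577784)) Mx -0.045 roll 0.0000 tcp [476.5 278.4 247.7] F [ 0.5  0.2 -5.3]
```

View pics/w3.png

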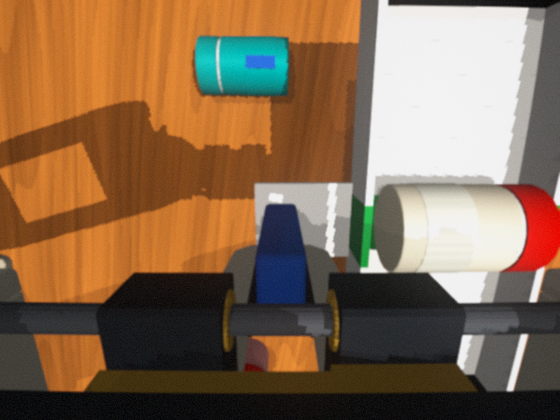

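The jar is on the green band (band rows 195–265 on the near wall, jar rows 185–272) and drifting slowly towards +y. Braking it now.

Emit:
carry_out(
  commands=[
    [[0,0,0,0,0.028,0,1],[0,0,0,0,0,0,1],[0,0,0,0,-0.004,0,1]],
  ],
)

```text
time: 9.57
tcp_pos: [476.6, 278.2, 247.7]
tool_rot: [0.646, 0.764, 0.003, -0.003]
contact_force: [0.6, -0.9, -6.7]
grip_width: 23.7
finger_force: 60.0
```

```bash
python3 -c "
from ctrl import *
look(3)"
```

```text
[(9.575, np.float64(13.8), np.float64(0.0077)), (9.625, np.float64(13.8), np.float64(0.0075)), (9.675, np.float64(14.2), np.float64(0.0077))] (np.int64(173), np.int64(259), np.float64(13.127337692108743), np.float64(15.175976070349469)) Mx -0.103 roll -0.0000 tcp [476.5 278.5 247.6] F [-0.3  0.2 -5.9]
```

Emit:
carry_out(
  commands=[
    [[0,0,0,0,0.024,0,1],[0,0,0,0,0,0,1],[0,0,0,0,0,0,1],[0,0,0,0,-0.018,0,1],[0,0,0,0,-0.004,0,1]],
  ],
)

```text
time: 10.35
tcp_pos: [476.4, 278.7, 247.7]
tool_rot: [0.645, 0.764, 0.003, -0.004]
contact_force: [0.5, -0.0, -5.9]
grip_width: 23.5
finger_force: 60.0
```

```bash
python3 -c "
from ctrl import *
look(3)"
```

```text
[(10.35, np.float64(3.9), np.float64(0.0094)), (10.4, np.float64(2.7), np.float64(0.0095)), (10.45, np.float64(2.1), np.float64(0.0098))] (np.int64(190), np.int64(276), np.float64(1.4369871783943573), np.float64(2.7360835923677245)) Mx -0.084 roll -0.0001 tcp [476.4 278.8 247.6] F [ 0.2 -0.2 -6.8]
```

Emit:
carry_out(
  commands=[
    [[0,0,0,0,-0.006,0,1],[0,0,0,0,-0.004,0,1],[0,0,0,0,0,0,1]],
  ],
)

```text
time: 10.88
tcp_pos: [476.5, 278.5, 247.6]
tool_rot: [0.645, 0.764, -0.0, 0.0]
contact_force: [0.6, 0.1, -6.4]
grip_width: 23.8
finger_force: 60.0
```

```bash
python3 -c "
from ctrl import *
look(3)
im=imaging.capture('wrist')[:,:,::-1]
cv2.imwrite('pics/w4.png',cv2.resize(im[160:310,330:560],None,fx=3.4,fy=3.4,interpolation=cv2.INTER_CUBIC))
s=sensors.get_state();w=imaging.camera_params('wrist');r=R.from_quat(s['tool_rot']).as_matrix()
q=np.array([(-65,22,44),(-65,-22,44),(-60,22,44),(-65,150,44),(-60,150,44)])-[-120,-3.5,82.3]
print((proj(w,np.c_[q[:,1],q[:,0],-q[:,2]]@r.T+s['tcp_pos'])).round(1))"
```

```text
[(10.875, np.float64(1.7), np.float64(-0.0001)), (10.925, np.float64(1.7), np.float64(0.0)), (10.975, np.float64(1.7), np.float64(0.0001))] (np.int64(191), np.int64(276), np.float64(0.6793401026617657), np.float64(2.6839949087894577)) Mx -0.058 roll 0.0000 tcp [476.5 278.5 247.6] F [ 0.5  0.1 -5.6]
[[364.9 205.7]
 [360.1 267.3]
 [372.5 205.7]
 [380.9 -19.6]
 [389.9 -19.4]]
```

View pics/w4.png

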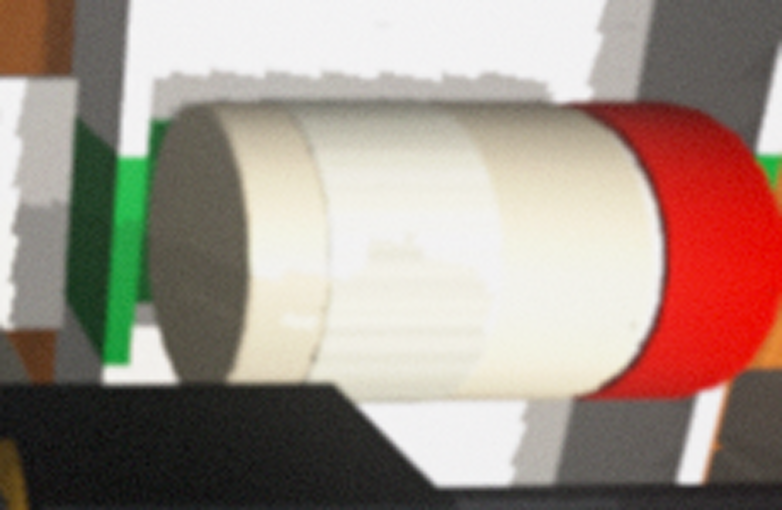

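Jar is at rest at y≈1.7 mm. Green on the wall top runs from row 206.5 to 267, matching the prediction. Holding level for the five seconds.

Emit:
carry_out(
  commands=[
    [[0,0,0,0,0,0,1],[0,0,0,0,0,0,1],[0,0,0,0,0,0,1],[0,0,0,0,0,0,1],[0,0,0,0,0,0,1],[0,0,0,0,0,0,1],[0,0,0,0,0,0,1],[0,0,0,0,0,0,1],[0,0,0,0,0,0,1],[0,0,0,0,0,0,1],[0,0,0,0,0,0,1],[0,0,0,0,0,0,1]],
  ],
)

```text
time: 12.58
tcp_pos: [476.5, 278.5, 247.6]
tool_rot: [0.646, 0.764, -0.0, -0.0]
contact_force: [0.1, 1.1, -5.8]
grip_width: 23.6
finger_force: 60.0
```

Emit:
carry_out(
  commands=[
    [[0,0,0,0,0,0,1],[0,0,0,0,0,0,1],[0,0,0,0,0,0,1],[0,0,0,0,0,0,1],[0,0,0,0,0,0,1],[0,0,0,0,0,0,1],[0,0,0,0,0,0,1],[0,0,0,0,0,0,1],[0,0,0,0,0,0,1],[0,0,0,0,0,0,1],[0,0,0,0,0,0,1],[0,0,0,0,0,0,1]],
  ],
)

```text
time: 14.08
tcp_pos: [476.5, 278.5, 247.7]
tool_rot: [0.646, 0.764, 0.0, 0.0]
contact_force: [-0.7, 0.7, -6.6]
grip_width: 23.5
finger_force: 60.0
```

Emit:
carry_out(
  commands=[
    [[0,0,0,0,0,0,1],[0,0,0,0,0,0,1],[0,0,0,0,0,0,1],[0,0,0,0,0,0,1],[0,0,0,0,0,0,1],[0,0,0,0,0,0,1],[0,0,0,0,0,0,1],[0,0,0,0,0,0,1],[0,0,0,0,0,0,1],[0,0,0,0,0,0,1],[0,0,0,0,0,0,1],[0,0,0,0,0,0,1]],
  ],
)

```text
time: 15.58
tcp_pos: [476.5, 278.5, 247.6]
tool_rot: [0.646, 0.764, -0.0, -0.0]
contact_force: [0.4, -1.0, -6.2]
grip_width: 23.7
finger_force: 60.0
```

Emit:
carry_out(
  commands=[
    [[0,0,0,0,0,0,1],[0,0,0,0,0,0,1],[0,0,0,0,0,0,1],[0,0,0,0,0,0,1],[0,0,0,0,0,0,1],[0,0,0,0,0,0,1],[0,0,0,0,0,0,1],[0,0,0,0,0,0,1]],
  ],
)

```text
time: 16.58
tcp_pos: [476.5, 278.5, 247.6]
tool_rot: [0.646, 0.764, -0.0, -0.0]
contact_force: [0.5, -0.2, -6.5]
grip_width: 23.9
finger_force: 60.0
```

```bash
python3 -c "
from ctrl import *
look(2)
yaw=.1526;d=np.array([576.7,-269.4]);c,s=np.cos(yaw),np.sin(yaw)
g=d+[-120*c+3.5*s,-120*s-3.5*c]
go(np.array([*g,247.6]),yaw)"
```

```text
[(16.575, np.float64(1.7), np.float64(0.0)), (16.625, np.float64(1.7), np.float64(0.0))] (np.int64(191), np.int64(276), np.float64(0.6837972122911808), np.float64(2.6804660603562636)) Mx -0.083 roll -0.0000 tcp [476.5 278.5 247.6] F [ 0.5  0.1 -6.1]
t 16.675 tcp [476.5 278.5 247.6] world d mm [ -17.9 -569.6   -0. ] tool-now cm [-55.86 -11.25   0.  ] target-axes cm [-56.02 -10.42   0.  ] turn [-0.     -0.      0.0148]
```

Emit:
carry_out(
  commands=[
    [[-0.08,-0.016,0,0,0,0,1],[-0.16,-0.032,0,0,0,0,1],[-0.24,-0.048,0,0,0,0,1],[-0.32,-0.064,0,0,0,0,1],[-0.4,-0.08,0,0,0,0,1],[-0.48,-0.097,0,0,0,0,1],[-0.56,-0.113,0,0,0,0,1],[-0.64,-0.129,0,0,0,0,1],[-0.72,-0.145,0,0,0,0,1],[-0.8,-0.161,0,0,0,0,1],[-0.88,-0.177,0,0,0,0,1],[-0.96,-0.193,0,0,0,0,1]],
  ],
)

```text
time: 18.18
tcp_pos: [474.5, 214.2, 247.6]
tool_rot: [0.646, 0.764, -0.0, 0.0]
contact_force: [-0.5, 0.4, -5.5]
grip_width: 23.8
finger_force: 60.0
```

Emit:
carry_out(
  commands=[
    [[-1.04,-0.209,0,0,0,0,1],[-1.12,-0.226,0,0,0,0,1],[-1.2,-0.242,0,0,0,0,1],[-1.28,-0.258,0,0,0,0,1],[-1.36,-0.274,0,0,0,0,1],[-1.44,-0.29,0,0,0,0,1],[-1.52,-0.306,0,0,0,0,1],[-1.6,-0.322,0,0,0,0,1],[-1.68,-0.338,0,0,0,0,1],[-1.76,-0.354,0,0,0,0,1],[-1.84,-0.37,0,0,0,0,1],[-1.92,-0.387,0,0,0,0,1]],
  ],
)

```text
time: 19.68
tcp_pos: [468.7, 32.5, 247.7]
tool_rot: [0.646, 0.764, 0.0, 0.0]
contact_force: [0.4, 0.1, -5.8]
grip_width: 23.9
finger_force: 60.0
```

Emit:
carry_out(
  commands=[
    [[-1.92,-0.387,0,0,0,0,1],[-1.92,-0.387,0,0,0,0,1],[-1.92,-0.387,0,0,0,0,1],[-1.92,-0.387,0,0,0,0,1],[-1.92,-0.387,0,0,0,0,1],[-1.84,-0.37,0,0,0,0,1],[-1.76,-0.354,0,0,0,0,1],[-1.68,-0.338,0,0,0,0,1],[-1.6,-0.322,0,0,0,0,1],[-1.52,-0.306,0,0,0,0,1],[-1.44,-0.29,0,0,0,0,1],[-1.36,-0.274,0,0,0,0,1]],
  ],
)

```text
time: 21.18
tcp_pos: [462.2, -179.2, 247.6]
tool_rot: [0.645, 0.764, -0.0, -0.0]
contact_force: [-0.2, 1.2, -5.9]
grip_width: 23.9
finger_force: 60.0
```

Emit:
carry_out(
  commands=[
    [[-1.28,-0.258,0,0,0,0.001,1],[-1.2,-0.242,0,0,0,0.0015,1],[-1.12,-0.226,0,0,0,0.0015,1],[-1.04,-0.209,0,0,0,0.0015,1],[-0.96,-0.193,0,0,0,0.0015,1],[-0.88,-0.177,0,0,0,0.0015,1],[-0.8,-0.161,0,0,0,0.0015,1],[-0.72,-0.145,0,0,0,0.0015,1],[-0.64,-0.129,0,0,0,0.0015,1],[-0.56,-0.113,0,0,0,0.0015,1],[-0.48,-0.097,0,0,0,0,1],[-0.4,-0.08,0,0,0,0,1]],
  ],
)

```text
time: 22.68
tcp_pos: [458.3, -281.3, 247.6]
tool_rot: [0.651, 0.759, 0.0, -0.0]
contact_force: [0.2, 1.0, -5.6]
grip_width: 23.5
finger_force: 60.0
```

Emit:
carry_out(
  commands=[
    [[-0.32,-0.064,0,0,0,0,1],[-0.24,-0.048,0,0,0,0,1],[-0.16,-0.032,0,0,0,0,1],[-0.08,-0.016,0,0,0,0,1],[0,0,0,0,0,0,1],[0,0,0,0,0,0,1]],
  ],
)

```text
time: 23.42
tcp_pos: [458.0, -289.1, 247.7]
tool_rot: [0.651, 0.759, 0.0, 0.0]
contact_force: [-0.8, -0.7, -5.9]
grip_width: 23.6
finger_force: 60.0
```

```bash
python3 -c "
from ctrl import *
look(2)
yaw=.1526;d=np.array([576.7,-269.4]);c,s=np.cos(yaw),np.sin(yaw)
g=d+[-120*c+3.5*s,-120*s-3.5*c]
go(np.array([*g,140]),yaw)"
```

```text
[(23.425, np.float64(4.6), np.float64(-0.0)), (23.475, np.float64(4.2), np.float64(-0.0))] (np.int64(187), np.int64(273), np.float64(3.4907271607105836), np.float64(4.930741584124022)) Mx -0.089 roll 0.0000 tcp [ 458.  -289.1  247.6] F [-0.8 -0.4 -5.6]
t 23.525 tcp [ 458.  -289.1  247.6] world d mm [   0.6   -2.  -107.6] tool-now cm [-0.21  0.03 10.76] target-axes cm [-0.21  0.03 10.76] turn [-0.     -0.      0.0004]
```

Emit:
carry_out(
  commands=[
    [[0,0,0.3,0,0,0,1],[-0.02,0,0.7,0,0,0,1],[-0.03,0.01,1.1,0,0,0,1],[-0.03,0.01,1.3,0,0,0,1],[-0.03,0.01,1.4,0,0,0,1],[-0.03,0,1.4,0,0,0,1],[-0.03,0,1.3,0,0,0,1],[-0.02,0,1.2,0,0,0,1],[-0.02,0,0.9,0,0,0,1],[0,0,0.7,0,0,0,1],[0,0,0.4,0,0,0,1],[0,0,0,0,0,0,1]],
  ],
)

```text
time: 25.02
tcp_pos: [458.6, -291.1, 140.5]
tool_rot: [0.651, 0.759, -0.0, -0.0]
contact_force: [-0.1, 0.3, -6.5]
grip_width: 23.8
finger_force: 60.0
```

```bash
python3 -c "
from ctrl import *
look(1)
s=sensors.get_state();w=imaging.camera_params('wrist')
im=imaging.capture('wrist')[:,:,::-1]
cv2.imwrite('pics/w5.png',cv2.resize(im[0:300,160:560],None,fx=2,fy=2,interpolation=cv2.INTER_CUBIC))
yaw=.1526;c,sn=np.cos(yaw),np.sin(yaw)
f=lambda a,b,z:[576.7+a*c-b*sn,-269.4+a*sn+b*c,z]
P=proj(w,np.array([f(-80,170,20),f(-80,100,20),f(-80,50,20),f(-80,25,20),f(0,170,20),f(-80,0,20)]))
print(P.round(1).tolist(),((P-[160,0])*2).round().tolist())
cv2.imwrite('pics/top5.png',imaging.capture('top')[:,:,::-1]); print(s['tcp_pos'])"
```

```text
[(25.025, np.float64(4.9), np.float64(0.0002))] (np.int64(186), np.int64(272), np.float64(4.14801771676763), np.float64(5.636547493172923)) Mx -0.083 roll -0.0002 tcp [ 458.6 -291.1  140.5] F [-0.1  0.3 -6.5]
[[331.5, -0.6], [328.1, 92.7], [325.8, 152.4], [324.7, 180.3], [431.5, 0.6], [323.7, 206.9]] [[343.0, -1.0], [336.0, 185.0], [332.0, 305.0], [329.0, 361.0], [543.0, 1.0], [327.0, 414.0]]
[ 458.70158932 -291.26515185  140.84084291]
```

View pics/w5.png

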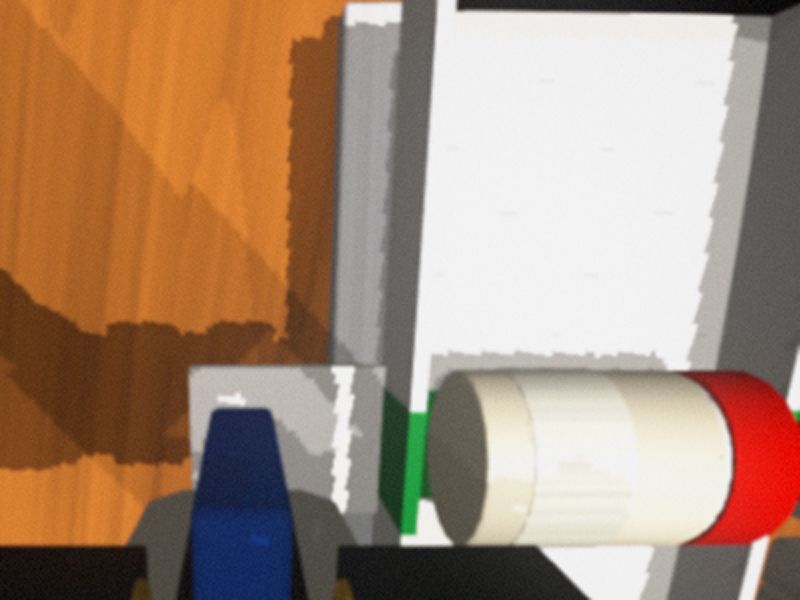

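Plate corner appears at crop (346,3), predicted (343,-1): I'll shift the tray +1.5 mm in x and -1.8 mm in y. The edges are parallel, so the yaw is good.

Emit:
carry_out(
  commands=[
    [[-0.03,0.03,0.3,0,0,0,1],[-0.03,0.03,0.5,0,0,0,1],[-0.04,0.03,0.6,0,0,0,1],[-0.04,0.03,0.6,0,0,0,1],[-0.03,0.03,0.5,0,0,0,1],[-0.01,0,0.3,0,0,0,1],[0,0,0.2,0,0,0,1],[0,0,0.1,0,0,0,1],[0,0,0,0,0,0,1]],
  ],
)

```text
time: 26.3
tcp_pos: [460.4, -292.8, 109.7]
tool_rot: [0.651, 0.759, 0.0, 0.0]
contact_force: [0.0, -1.3, -5.6]
grip_width: 23.7
finger_force: 60.0
```

```bash
python3 -c "
from ctrl import *
look(1)
w=imaging.camera_params('wrist')
im=imaging.capture('wrist')[:,:,::-1]
cv2.imwrite('pics/w6.png',cv2.resize(im[0:300,160:560],None,fx=2,fy=2,interpolation=cv2.INTER_CUBIC))
s=sensors.get_state();r=R.from_quat(s['tool_rot']).as_matrix()
# desired plate corner in tray frame at current height
def f(a,b,z):
    q=np.array([[a+120,b+3.3,0]]);P=np.c_[q[:,1],q[:,0],-q[:,2]]@r.T+s['tcp_pos'];P[:,2]=z;return P[0]
P=proj(w,np.array([f(-80,170,20),f(-80,100,20),f(-80,50,20)]));print(((P-[160,0])*2).round(1).tolist())"
```

```text
[(26.3, np.float64(5.3), np.float64(-0.0001))] (np.int64(186), np.int64(271), np.float64(4.172286740320781), np.float64(6.411994813767017)) Mx -0.114 roll 0.0001 tcp [ 460.4 -292.8  109.7] F [ 0.  -1.3 -5.6]
[[357.1, -35.9], [348.6, 177.1], [342.9, 311.7]]
```

View pics/w6.png

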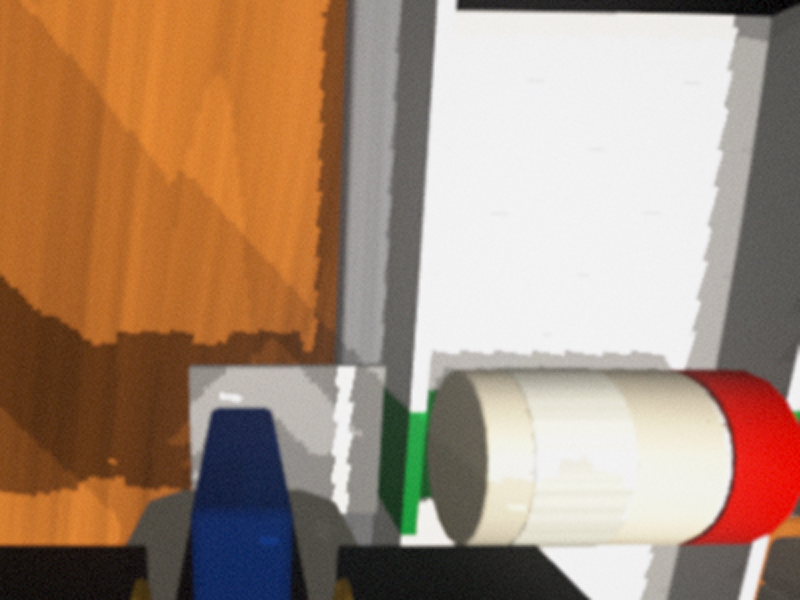

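Plate edge is at col 349 (row 177) and 343 (row 311), as wanted. Easing down onto the plate.

Emit:
carry_out(
  commands=[
    [[0,0,0.15,0,0,0,1],[0,0,0.2,0,0,0,1],[0,0,0.15,0,0,0,1],[0,0,0.1,0,0,0,1],[0,0,0.06,0,0,0,1],[0,0,0.05,0,0,0,1],[0,0,0,0,0,0,1]],
  ],
)

```text
time: 27.28
tcp_pos: [460.4, -292.8, 102.6]
tool_rot: [0.651, 0.759, 0.0, 0.0]
contact_force: [-0.7, -0.4, -6.3]
grip_width: 23.6
finger_force: 60.0
```

```bash
python3 -c "
from ctrl import *
look(2)"
```

```text
[(27.275, np.float64(5.3), np.float64(0.0)), (27.325, np.float64(5.3), np.float64(-0.0))] (np.int64(186), np.int64(271), np.float64(4.169847829301206), np.float64(6.407375040911462)) Mx -0.074 roll 0.0001 tcp [ 460.4 -292.8  102.6] F [-0.4 -0.2 -6.7]
```

Not touching yet. Lowering in 0.3–0.4 mm steps.

Emit:
carry_out(
  commands=[
    [[0,0,0.04,0,0,0,1],[0,0,0.03,0,0,0,1],[0,0,0.03,0,0,0,1],[0,0,0,0,0,0,1]],
  ],
)

```text
time: 27.88
tcp_pos: [460.4, -292.9, 102.3]
tool_rot: [0.651, 0.759, -0.0, 0.0]
contact_force: [-4.2, 2.2, 2.5]
grip_width: 23.7
finger_force: 60.0
```

Tray is down, with the force now +2.5 N upward. Releasing gently.

Emit:
carry_out(
  commands=[
    [[0,0,0,0,0,0,1],[0,0,0,0,0,0,1],[0,0,0,0,0,0,0.72],[0,0,0,0,0,0,0.65],[0,0,0,0,0,0,0.5],[0,0,0,0,0,0,0.4],[0,0,0,0,0,0,0.3],[0,0,0,0,0,0,0.3]],
  ],
  newtons=15,
)

```text
time: 28.88
tcp_pos: [460.3, -292.7, 101.5]
tool_rot: [0.651, 0.759, 0.0, -0.0]
contact_force: [-1.3, 0.4, 1.4]
grip_width: 63.7
finger_force: 0.0
```

```bash
python3 -c "
from ctrl import *
look(2)"
```

```text
[(28.875, np.float64(4.9), np.float64(0.0001)), (28.925, np.float64(5.0), np.float64(-0.0))] (np.int64(186), np.int64(272), np.float64(4.207042746281256), np.float64(5.699694370620067)) Mx -0.096 roll 0.0000 tcp [ 460.4 -292.8  101.5] F [ 0.3 -0.5  0.6]
```

Released and the jar is at rest. Retreating upward, then back towards the start so the top camera can see.

Emit:
carry_out(
  commands=[
    [[0,0,-0.5,0,0,0,0.3],[0,0,-1.5,0,0,0,0.3],[0,0,-3,0,0,0,0.3],[0,0,-3,0,0,0,0.3],[0,0,-3,0,0,0,0.3],[0,0,-3,0,0,0,0.3],[0,-2,-1,0,0,0,0.3],[3,-2,0,0,0,0,0.3],[4,-1,0,0,0,0,0.3],[4,0,0,0,0,0,0.3],[4,0,0,0,0,0,0.3],[0,0,0,0,0,0,0.3]],
  ],
)

```text
time: 30.48
tcp_pos: [388.2, -150.4, 253.1]
tool_rot: [0.65, 0.76, 0.0, 0.001]
contact_force: [0.2, -0.5, -1.2]
grip_width: 65.0
finger_force: 0.0
```

```bash
python3 -c "
from h import *
print(sensors.get_state()['time'],sensors.get_state()['tcp_pos'])
im=imaging.capture('top')[:,:,::-1]
cv2.imwrite('pics/top6.png',cv2.resize(im[150:290,330:500],None,fx=4.2,fy=4.2,interpolation=cv2.INTER_CUBIC))"
```

```text
30.475 [ 388.20623007 -150.44088697  253.09671064]
```

View pics/top6.png

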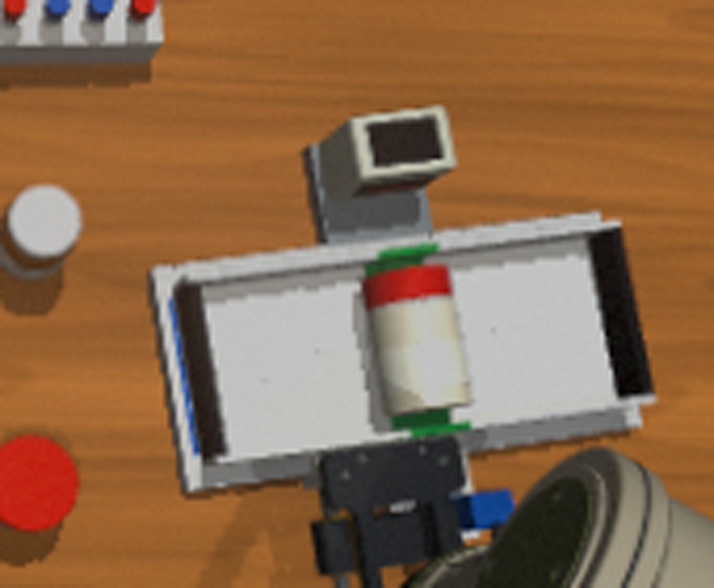

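The top view shows the tray square on the plate, handle away from the head, and the jar across the green band. Outer rim corners are about (176,285), (621,222), (654,400) and (206,463). One quick numeric check.

```bash
python3 -c "
from h import *
p=imaging.camera_params('top'); a=65;b=158
M=np.array([[a,b,44],[a,-b,44],[-a,-b,44],[-a,b,44]])
px=(np.array([(176,285),(621,222),(654,400),(206,463)])+.5)/4.2-.5+[330,150]
print(fit(p,M,px,20,[577,-269,.15]))
d=np.array([576.7,-269.4]);c,s=np.cos(.1526),np.sin(.1526)
W=np.c_[M[:,0]*c-M[:,1]*s+d[0],M[:,0]*s+M[:,1]*c+d[1],M[:,2]+20]
print((proj(p,W)-[330,150])*4.2)"
```

```text
(array([ 5.74906959e+02, -2.66455272e+02,  1.60240984e-01]), array([ 1. , -1.6, -1.8, -0.2, -0.9,  0.8,  1.4,  1. ]))
[[183.43899227 272.34480971]
 [616.81599298 218.88935674]
 [652.33353444 401.21249184]
 [213.41633565 461.53027598]]
```

```bash
python3 -c "
from plant import close_job
print(close_job())"
```

```text
the job is handed in; nothing more can be done
None
```

The job is handed in at about 30.5 s: after more than five seconds held in the air on the green band, the jar lies still about 5 mm from the band's middle, the tray sits on the reader plate within about 3 mm of centre with its handle away from the head, and the pinch was 60 N (the gripper's maximum) rather than the 100 N asked.

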